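# Set up the culture-dish pouring station

### The job

Get the pouring station ready: on the hot plate swap the two pots by sliding them, so that the large pot stands centred on the double-ring mark and the small pot on the filled-disc mark; use the spare marks to get them past each other and never lift either pot off the plate. Put every rectangular dish into a bay of its own on the levelling board, upright, pushed fully home against both the back stop and that bay's side stop. Only when all that is done throw the pump's lever fully over to on, and leave the other things on the bench where they are.

Things in the scene. Friction and masses are not known exactly. Their poses are not given: they have to be found in the camera images.
- hotplate: bench hot plate (cold now), smooth slippery black glass top 290 x 290 mm, 30 mm above the bench, with a low 18 mm control strip along the side facing the robot; fixed. Origin at the centre of its underside, z up; the marks lie at x, y = +-70 mm in its frame
- mark_double: hot-plate mark of two concentric rings (124 mm outer diameter); origin at its centre, level with the hot plate's top. The four marks are fixed at the corners of a 140 mm square on the plate, in any order
- mark_disc: mark that is a filled pale disc, 124 mm across; origin at its centre, level with the hot plate's top. The four marks are fixed at the corners of a 140 mm square on the plate, in any order
- mark_cross: mark that is a ring with a cross in it, 124 mm across; spare; origin at its centre, level with the hot plate's top. The four marks are fixed at the corners of a 140 mm square on the plate, in any order
- mark_plain: mark that is one plain ring, 124 mm across; spare; origin at its centre, level with the hot plate's top. The four marks are fixed at the corners of a 140 mm square on the plate, in any order
- media_pot: the larger steel pot with two small ears: 92 mm across (128 mm over the ears), lid top 55 mm above its underside, upright black lid knob 24 mm in diameter and 36 mm tall on its axis (knob from 55 to 91 mm); lid fixed to the pot; about 0.6 kg. Starts on the disc mark. Origin at the centre of its underside
- water_pot: the smaller steel pot without ears: 72 mm across (lid 76 mm), lid top 45 mm above its underside, the same knob on its axis (from 45 to 81 mm); lid fixed; about 0.4 kg. Starts on the double-ring mark. Origin at the centre of its underside
- board: fixed aluminium levelling board, 130 (its x) x 280 mm (its y), top 12 mm above the bench, three bays 90 mm apart along y, open to -x. Dark stops, 12 mm tall above the board: a back stop along the +x edge, and on each bay's +y side a side stop (50 mm long, 10 mm thick). 36 mm are free between a home dish and the next bay's side stop. Origin at the centre of its underside
- seat0 (a point): where the centre of a dish's underside lies when it is home in the leftmost (+y) bay, on the board's top; axes as the board's. The dish's length lies along the board's x, one end against the back stop, its +y long side against the side stop
- seat1 (a point): where the centre of a dish's underside lies when it is home in the middle bay, on the board's top; axes as the board's. The dish's length lies along the board's x, one end against the back stop, its +y long side against the side stop
- seat2 (a point): where the centre of a dish's underside lies when it is home in the rightmost (-y) bay, on the board's top; axes as the board's. The dish's length lies along the board's x, one end against the back stop, its +y long side against the side stop
- dish0: rectangular lidded culture dish, 64 mm long (its x) x 44 mm wide (its y) x 26 mm tall, plain sides, about 90 g, one solid piece; both ends alike. Origin at the centre of its underside. May be absent
- dish1: rectangular lidded culture dish, 64 mm long (its x) x 44 mm wide (its y) x 26 mm tall, plain sides, about 90 g, one solid piece; both ends alike. Origin at the centre of its underside. May be absent
- dish2: rectangular lidded culture dish, 64 mm long (its x) x 44 mm wide (its y) x 26 mm tall, plain sides, about 90 g, one solid piece; both ends alike. Origin at the centre of its underside. May be absent
- pump (a joint): angle of the pump's lever switch: from about 0 (off, leaning towards the robot, -x) to 1.0 rad (on, leaning away, +x); it stays where it is left; push its tip towards +x to throw it
- pump_tip (a point): the centre of the 26 mm black ball at the tip of the pump's light lever (80 mm long, about 1 N moves it, hinged on a small grey block; the white pump case behind it is 90 mm tall and starts 65 mm beyond the hinge, with a rotor cover up to 108 mm)
- petri_stack: bystander: stack of round culture dishes, 90 mm across, 89 mm tall; origin at the centre of its underside
- petri_low: bystander: single round culture dish, 56 mm across, 14 mm tall; origin at the centre of its underside
- reagent: bystander: reagent bottle, 60 mm across, 140 mm tall; origin at the centre of its underside
- mouse: bystander: computer mouse, 100 x 60 x 26 mm; origin at the centre of its underside
- tube_rack: bystander: blue tube rack, 70 x 160 mm, 80 mm tall; origin at the centre of its underside
- sample_jar: bystander: small jar, 52 mm across, 60 mm tall; origin at the centre of its underside
There are look-alikes about, which are no part of the job. What is shaped like the water_pot but orange or purple is not meant.

How it is judged:
By the outcome, as a careful person would: the job done as asked, in the order asked, and still so for the second after the job is handed in, with the robot touching nothing.
Of dish0, dish1, dish2 only 2 to 3 are there at a start; the rules pass over those that are not, and their reading is None.
At some moment in a run one of dish0, dish1, dish2 may be knocked a few centimetres aside while the robot is not near it.
Once in a run the grip may slacken for a moment while it holds something.
It also fails if it takes over 210 s, if anything falls off the work surface, if the arm or the gripper's body presses on something with over 40 N, if the wrist force passes 120 N, or if a joint passes its speed limit or range.

### The arm

A 6-joint arm with a two-finger parallel gripper is mounted at the origin on the work surface. World frame = base frame: x ahead of the robot, y to its left, z up, the work surface at z = 0. Lengths are in m, angles in degrees, forces in N, time in s.
With the tool pointing down it reaches from about 0.35 to 0.875 m from the base axis. Payload 4.2 kg.
Tool frame: the origin (TCP) lies on the centre line of the jaws, within the pads' length; the fingertips stand r.tip_extent ahead of it and the grasp point (between the pads) lies 11 mm behind it (r.tip_extent is the distance from the TCP to the fingertips, in m); z points along the fingers, y is the line along which they close (so a half turn about z gives the same grasp; the last joint's range is limited). The gripper opens to 87 mm and grips with 3 to 60 N. Pads are 19 mm wide; open, the fingers measure 117 mm over their backs; the gripper's body (75 mm by 190 mm) begins 51 mm behind the grasp point.
Start: joints at [84.546, 22.042, 0.453, 0, -68.411, -14.817], TCP at [0.217, 0.586, 0.231] pointing down, gripper open.
Joint ranges: [-179.83, 179.83], [-69.29, 118.12], [-61.27, 80.66], [-181.25, 117.63], [-171.15, -9.14], [-177.46, 177.46]. Speed limits (degrees/s): [159.86, 159.86, 180, 180, 180, 180].

### API

Orientations are given as a 3x3 rotation matrix whose columns are the frame's x, y, z axes.
In Python, from station import r gives the robot as it stands.
- The arm moves only by the shell command python3 -m jog 'ROWS'. ROWS is text: rows parted by semicolons, each of 5 numbers parted by spaces: the opening, from 0 (shut) to 1 (fully open), then the shift along the world's x, y, z in mm, then the turn about the world's z in degrees. In form: hand dx dy dz roll; .... A call has 1 to 5 rows; each row shifts and turns the commanded pose from where the row before left it; what a row does not reach is not made up. A row lasts 1/8 s, in which the tool goes at most 62.5 mm and 10.7 degrees, less where a joint would pass 70% of its speed; a pose out of reach is approached as far as the arm can. A call is refused whole if a number of a shift passes 62.5 or a number of a turn 10.7, either way. A call with a gripper value outside its range is refused whole. The fingers move at their own pace and stop on an object; the grip force is fixed at half the most. Time passes only in rows, so rows that do not move let the fingers close. It gives the time, the measured TCP pose, the force, the opening and the grip force at its end, in the units of the state.
- r.sense(): the state, without advancing time (a new reading comes with each control period).
- r.capture(name): name is "scene" or "top" or "wrist"; returns a dict with "pixels" (384x512x3 uint8, red, green, blue), "fovy" (degrees; the focal length in pixels is half the picture's height over the tangent of half this angle, whatever the lens; pixels are square), "cx", "cy" (the principal point, pixels), "origin" and "orientation" of the camera in the world; the wrist camera has in their place "T_tool_cam" (4x4, takes a point from camera to tool coordinates, whose origin is the TCP and whose axes are the flange's). Camera axes: x right, y down, z forward; pixel columns grow to the right and rows downward; lengths in m; the calibration is good to about 2 mm. A picture is of the moment at which its call begins: read the wrist's pose just before it. There is no depth.
- r.finish_job(): hands the job in; it is judged then, once.
The state is a dict: "time_s": time; "joints": joint angles; "joint_velocities": joint speeds; "effort": joint torques, N m; "tcp_pos": TCP position; "ee_rot": TCP orientation; "wrist_force": force on the tool from outside, world axes, zero at the start; "moment": the same for the moment, N m; "gripper_width": opening from 0.0 (shut) to 1.0 (fully open); "gripper_force": force on a finger pad.
Only numpy, scipy, OpenCV 4.12 (cv2) and the standard library are available. Lean on these libraries where they do the work, as an engineer would, in place of code of your own. Each camera call takes 0.05 s, during which the arm holds its last target. There are 200 camera calls.

## Working session

There is one attempt and no reset: what is moved stays moved. The work goes in short steps, Python scripts to look and compute and a shell command to move; the robot and the scene stay as the last step left them, time stands still between calls to the robot, and variables do not carry over. Pictures are saved under pics/ and viewed, at most 14 in all, crops included, and the job is handed in when it is done.

```bash
ls; mkdir -p pics
python3 - <<'E'
from station import r
import cv2,pickle,numpy as np
s=r.sense();print(s['tcp_pos'],s['ee_rot'],r.tip_extent,s['gripper_width'],s['wrist_force'])
for n in('scene','top'):
    c=r.capture(n);pickle.dump(c,open(n+'.pkl','wb'));print(n,c['fovy'],c['cx'],c['cy'],c['origin'],c['orientation'])
    cv2.imwrite(f'pics/{n}0.png',cv2.resize(c['pixels'][:,:,::-1],(800,600),interpolation=cv2.INTER_CUBIC))
E
```

```text
pics
[0.21630983 0.58572943 0.22945966] [[ 9.37995646e-01 -3.46646346e-01 -6.92043245e-04]
 [-3.46647028e-01 -9.37993316e-01 -2.09212257e-03]
 [ 7.60947059e-05  2.20229660e-03 -9.99997572e-01]] 0.008 0.9952231039245942 [ 0.621503   -0.7941131   0.15947922]
scene 54.73322333007274 254.40584529271626 184.86221484165154 [ 1.22747689 -0.74122158  0.90817415] [[ 0.71774293  0.43574326 -0.54311408]
 [ 0.69627249 -0.44123643  0.56614047]
 [ 0.00705017 -0.78449871 -0.62009037]]
top 52.7120808650783 260.7411474330466 189.38956151309287 [ 0.29133221 -0.0075081   1.22312113] [[-0.00402701 -0.98020757  0.19793158]
 [-0.99998647  0.00459933  0.00243188]
 [-0.0032941  -0.19791911 -0.98021282]]
```

View pics/top0.png

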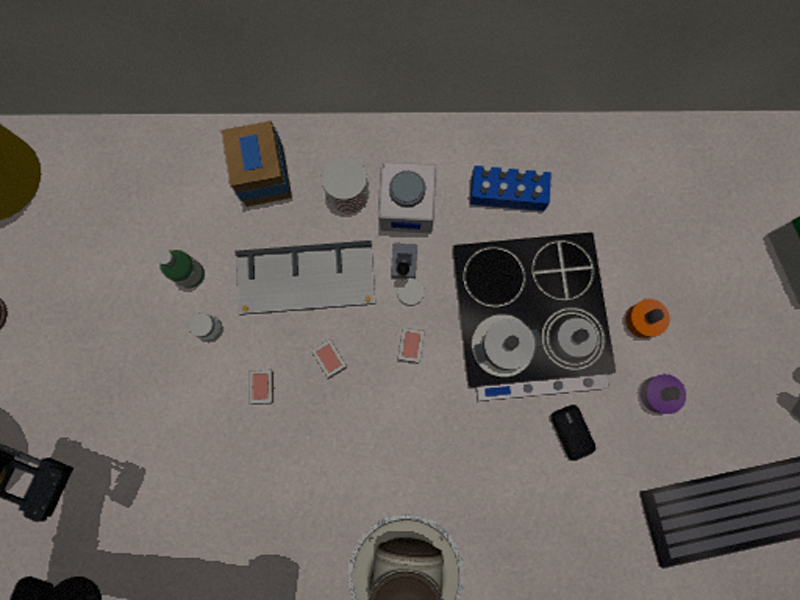

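View pics/scene0.png

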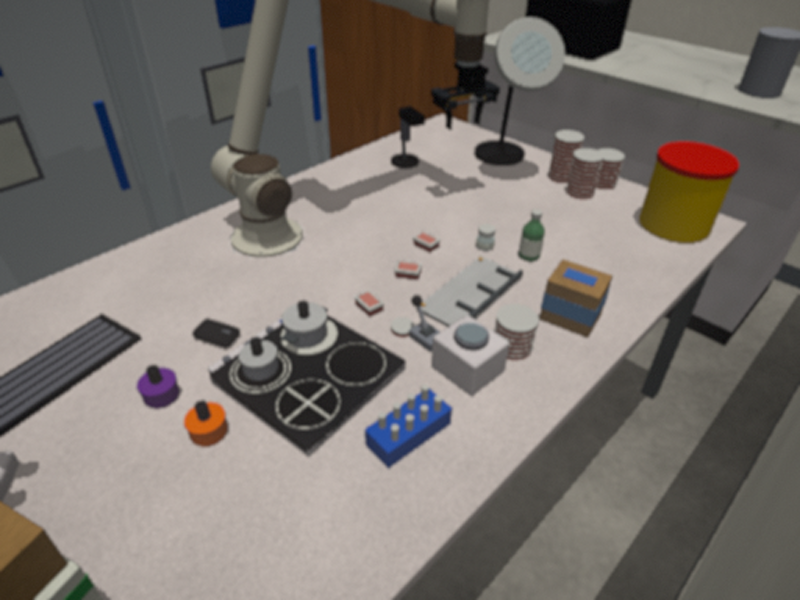

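The top view (800x600) shows dishes at (261,386), (329,358) and (411,345). The board spans (237..375, 242..313) and the lever ball is at (403,268). On the plate, the plain mark is at (493,277) and the cross at (563,270). The large eared pot is on the disc at (503,345), and the small steel pot is on the double ring at (575,338). The orange (650,318) and purple (664,393) pots are look-alikes off the plate.

```bash
cat > h.py <<'E'
import numpy as np,cv2
from station import r
def ray(c,u,v,s=None):
    f=192/np.tan(np.radians(c['fovy']/2))
    d=np.array([(u-c['cx'])/f,(v-c['cy'])/f,1.])
    if 'origin' in c: return np.array(c['origin']),np.array(c['orientation'])@d
    T=np.array(c['T_tool_cam']);R=np.array(s['ee_rot'])
    return R@T[:3,3]+s['tcp_pos'],R@T[:3,:3]@d
def at(c,u,v,z,s=None):
    o,d=ray(c,u,v,s);return (o+d*(z-o[2])/d[2])[:2]
def proj(c,p,s=None):
    f=192/np.tan(np.radians(c['fovy']/2))
    if 'origin' in c: q=np.array(c['orientation']).T@(np.array(p)-c['origin'])
    else:
        T=np.array(c['T_tool_cam']);R=np.array(s['ee_rot'])
        q=T[:3,:3].T@(R.T@(np.array(p)-s['tcp_pos'])-T[:3,3])
    return np.array([f*q[0]/q[2]+c['cx'],f*q[1]/q[2]+c['cy']])
def rects(c,z,s=None,lo=300,hi=1e5):
    """red lid labels -> centre (world), yaw of long axis (deg)"""
    p=c['pixels'].astype(int);m=((p[:,:,0]>p[:,:,1]+35)&(p[:,:,0]>p[:,:,2]+30)).astype(np.uint8)
    out=[]
    for k in cv2.findContours(m,cv2.RETR_EXTERNAL,cv2.CHAIN_APPROX_NONE)[0]:
        if not lo<=cv2.contourArea(k)<=hi: continue
        w=np.array([at(c,a,b,z,s) for a,b in k[:,0]],np.float32)*1000
        (x,y),(w1,h1),a=cv2.minAreaRect(w)
        if h1>w1:a+=90
        out.append((round(x,1),round(y,1),round(w1,1),round(h1,1),round((a+90)%180-90,1)))
    return out
E
python3 - <<'E'
from h import *
import pickle
c=pickle.load(open('top.pkl','rb'));k=.64
for n,u,v,z in [('plain',493,277,.03),('cross',563,270,.03),('knobL',512,343,.121),('knobS',579,337,.111),('dish a',261,386,.026),('b',329,358,.026),('c',411,345,.026),('boardTL',237,252,.012),('boardTR',372,246,.012),('boardBL',241,315,.012),('boardBR',376,304,.012),('ball',403,268,.09),('hinge',403,258,.02),('reagent',177,263,.14),('stack',344,180,.089)]:
    print(n,(at(c,u*k,v*k,z)*1000).round())
print(rects(c,.026,lo=40))
b=c['pixels'];cv2.imwrite('pics/topcrop.png',cv2.resize(b[140:280,140:400,::-1],(790,425),interpolation=cv2.INTER_CUBIC))
s=r.sense();w=r.capture('wrist');print(w['T_tool_cam'],w['fovy'])
cv2.imwrite('pics/w0.png',w['pixels'][:,:,::-1])
E
```

```text
plain [ 570. -178.]
cross [ 584. -320.]
knobL [ 425. -196.]
knobS [ 437. -321.]
dish a [354. 283.]
b [409. 151.]
c [434. -11.]
boardTL [630. 348.]
boardTR [642.  69.]
boardBL [498. 333.]
boardBR [519.  59.]
ball [575.   4.]
hinge [614.   4.]
reagent [574. 421.]
stack [756. 120.]
[(354.6, 286.3, 48.4, 24.6, 2.4), (410.0, 152.8, 48.3, 28.7, 33.0), (435.2, -10.6, 28.1, 48.0, -8.3), (487.7, -489.6, 74.7, 76.4, -4.4)]
[[-7.08402972e-04 -9.62741889e-01 -2.70421067e-01  7.34308974e-02]
 [ 9.99999733e-01 -6.33416053e-04 -3.64567070e-04  2.04758872e-04]
 [ 1.79694945e-04 -2.70421253e-01  9.62742081e-01 -1.54999586e-01]
 [ 0.00000000e+00  0.00000000e+00  0.00000000e+00  1.00000000e+00]] 60.257657152725216
```

View pics/topcrop.png

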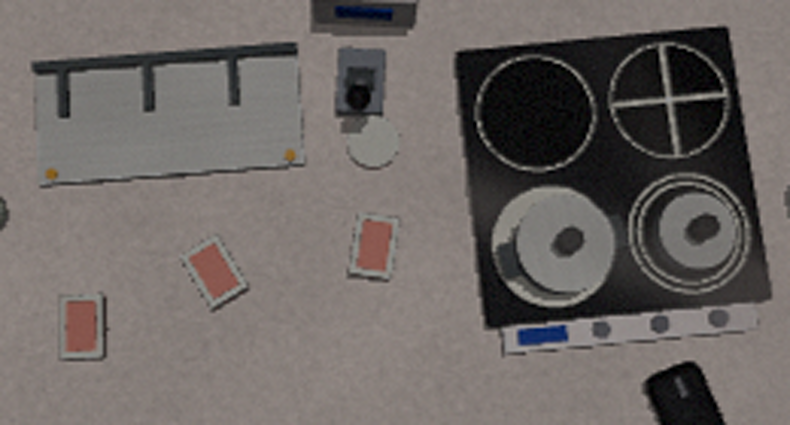

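View pics/w0.png

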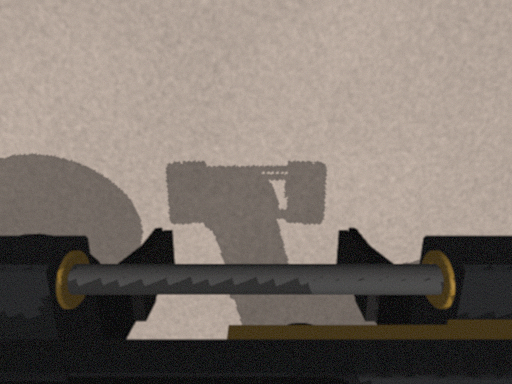

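The crop confirms two steel pots on the plate, the eared large one at crop (568,242) and the plain small one at (700,230). The spare marks are plain at (536,113) and cross at (669,100). The wrist view shows bare bench. Next I move over the plate and refine.

```bash
python3 -m jog '0.6 18 -55 6 2; 0.6 18 -55 6 2; 0.6 18 -55 6 2; 0.6 18 -55 6 2; 0.6 18 -55 6 2' >/dev/null; python3 -m jog '0.6 18 -55 6 2; 0.6 18 -55 6 2; 0.6 18 -55 6 2; 0.6 18 -55 6 2; 0.6 18 -55 6 2'>/dev/null; python3 -m jog '0.6 18 -55 6 2; 0.6 18 -55 6 2; 0.6 18 -55 6 2; 0.6 0 0 0 0; 0.6 0 0 0 0'
python3 - <<'E'
from h import *
import pickle
s=r.sense();w=r.capture('wrist');pickle.dump((s,w),open('w1.pkl','wb'));cv2.imwrite('pics/w1.png',w['pixels'][:,:,::-1])
E
```

```text
time_s: 2.02
tcp_pos: [0.45, -0.1288, 0.308]
ee_rot: [[0.995, 0.099, -0.001], [0.099, -0.995, 0.0], [-0.001, -0.001, -1.0]]
wrist_force: [0.4, -0.3, 0.6]
gripper_width: 0.599
gripper_force: 0.0
```

View pics/w1.png

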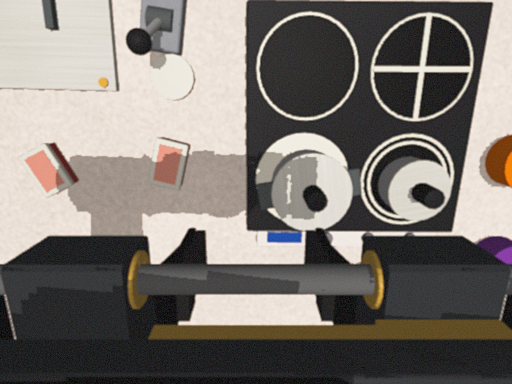

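The wrist view shows the plain ring at (307,65), the cross ring at (423,67), the large pot's knob near (315,198) and the small pot's knob near (428,195). The lever ball is at (139,41).

Run:
```python
from h import *
import pickle
from scipy.optimize import least_squares
s,w=pickle.load(open('w1.pkl','rb'));g=cv2.cvtColor(w['pixels'],cv2.COLOR_RGB2GRAY)
cv2.imwrite('pics/k1.png',cv2.resize(w['pixels'][125:240,250:470,::-1],(792,414),interpolation=cv2.INTER_CUBIC))
def ring(u,v,R,hi,z=.03):
    c=at(w,u,v,z,s);pts=[]
    for a in np.radians(np.arange(*hi,3)):
        prof=[]
        rr=np.arange(R-.008,R+.006,.0005)
        for q in rr:
            x,y=proj(w,[c[0]+q*np.cos(a),c[1]+q*np.sin(a),z],s)
            prof.append(g[int(round(y)),int(round(x))] if 0<=y<384 and 0<=x<512 else 0)
        prof=np.array(prof,float);
        if prof.max()>120:
            i=prof>.6*prof.max();q=rr[i].mean();pts.append(c+q*np.array([np.cos(a),np.sin(a)]))
    P=np.array(pts);o=least_squares(lambda t:np.hypot(*(P-t[:2]).T)-t[2],[*c,R],loss='soft_l1',f_scale=.001).x
    return o.round(4)
p=ring(307,65,.061,(0,360));c=ring(423,67,.061,(0,360));print(p,c)
for _ in range(2):
    p=ring(*proj(w,[*p[:2],.03],s),.061,(0,360));c=ring(*proj(w,[*c[:2],.03],s),.061,(0,360))
print(p,c)
d=c[:2]-p[:2];print('dist',np.hypot(*d));e=d/np.hypot(*d)*.14;n=np.array([e[1],-e[0]]) 
m=(p[:2]+c[:2])/2
for nm,q in(('plain',m-e/2),('cross',m+e/2),('disc',m-e/2+n),('double',m+e/2+n)):print(nm,q.round(4),proj(w,[*q,.03],s).round())
print('yaw',np.degrees(np.arctan2(e[0],-e[1])))
```

```text
[ 0.5695 -0.1804  0.0605] [ 0.5823 -0.3202  0.0604]
[ 0.5695 -0.1804  0.0605] [ 0.5822 -0.3202  0.0604]
dist 0.14037567453088157
plain [ 0.5695 -0.1806] [307.  68.]
cross [ 0.5822 -0.32  ] [421.  69.]
disc [ 0.4301 -0.1933] [302. 179.]
double [ 0.4428 -0.3327] [406. 180.]
yaw 5.19073359787132
```

View pics/k1.png

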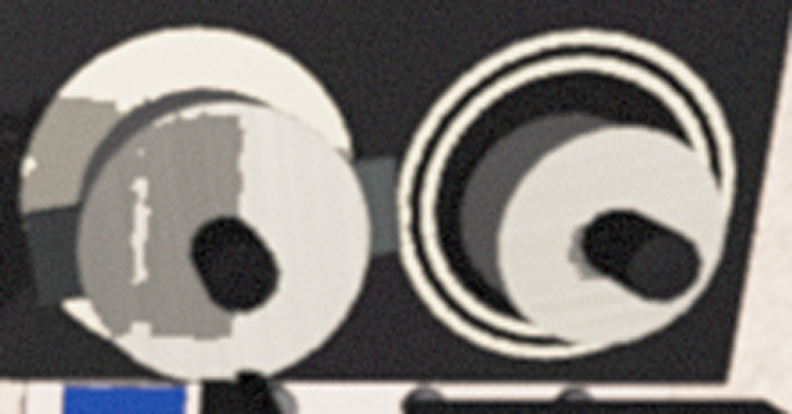

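Crop: large lid centre at (223,240) with knob top at (243,272); small lid centre at (610,237) with knob top at (663,265). The ears lie left and right of the large pot.

Run:
```python
from h import *
import pickle
s,w=pickle.load(open('w1.pkl','rb'))
for n,u,v,z in [('L lid',223,240,.085),('L knob',243,272,.121),('S lid',610,237,.075),('S knob',663,265,.111)]:
    print(n,at(w,250+u/3.6-.5,125+v/3.6-.5,z,s).round(4))
t=pickle.load(open('top.pkl','rb'))
for n,z in(('L',.121),('S',.111)):
  pass
```

```text
L lid [ 0.4287 -0.1975]
L knob [ 0.4284 -0.1976]
S lid [ 0.44   -0.3291]
S knob [ 0.4406 -0.3281]
```

```bash
python3 -m jog '0.6 -11 -34 0 0; 0.6 -10.5 -34.5 0 0; 0.6 0 0 -50 0; 0.6 0 0 -50 0; 0.6 0 0 -50 0' >/dev/null;  python3 -m jog '0.6 0 0 -40 0; 0.6 0 0 -10 0; 0.6 0 0 -8 0;0.6 0 0 0 0;0.6 0 0 0 0'; python3 -m jog '0 0 0 0 0; 0 0 0 0 0; 0 0 0 0 0;0 0 0 0 0;0 0 0 0 0'; python3 -c "
from station import r;s=r.sense();print(s['tcp_pos'],s['gripper_width']*87)"
```

```text
time_s: 3.32
tcp_pos: [0.43, -0.1973, 0.1018]
ee_rot: [[0.995, 0.1, 0.003], [0.1, -0.995, -0.0], [0.003, 0.001, -1.0]]
wrist_force: [0.5, -0.4, 0.4]
gripper_width: 0.6
gripper_force: 0.0
time_s: 3.95
tcp_pos: [0.4291, -0.1973, 0.1006]
ee_rot: [[0.995, 0.1, 0.0], [0.1, -0.995, -0.0], [0.0, 0.0, -1.0]]
wrist_force: [-0.4, -0.1, 1.1]
gripper_width: 0.266
gripper_force: 30.0
[ 0.42910518 -0.19734022  0.10063229] 23.148260346789865
```

```bash
python3 -m jog '0 5 0.6 -0.5 0; 0 10 1.2 0 0; 0 15 1.8 0 0; 0 15 1.8 0 0; 0 15 1.8 0 0'; python3 -m jog '0 20 2.4 0 0; 0 20 2.4 0 0; 0 15 1.8 0 0; 0 15 1.8 0 0; 0 10 1.1 0 0';python3 -m jog '0 0 0 0 0; 0 0 0 0 0; 0 0 0 0 0'; python3 -c "
from station import r;s=r.sense();print(s['tcp_pos'],s['gripper_width']*87)"
```

```text
time_s: 4.58
tcp_pos: [0.4869, -0.1904, 0.1006]
ee_rot: [[0.995, 0.1, -0.006], [0.1, -0.995, -0.0], [-0.006, -0.0, -1.0]]
wrist_force: [-7.5, -0.9, 8.5]
gripper_width: 0.264
gripper_force: 30.0
time_s: 5.2
tcp_pos: [0.5675, -0.1809, 0.1007]
ee_rot: [[0.995, 0.1, -0.005], [0.1, -0.995, -0.001], [-0.005, 0.0, -1.0]]
wrist_force: [-7.0, -0.8, 8.8]
gripper_width: 0.266
gripper_force: 30.0
time_s: 5.58
tcp_pos: [0.569, -0.1808, 0.1006]
ee_rot: [[0.995, 0.1, 0.0], [0.1, -0.995, -0.001], [0.0, 0.001, -1.0]]
wrist_force: [-1.1, -1.3, 5.2]
gripper_width: 0.267
gripper_force: 30.0
[ 0.56904015 -0.18077759  0.10063477] 23.201440713804427
```

```bash
python3 -m jog '0.6 0 0 0 0; 0.6 0 0 0 0; 0.6 0 0 0 0; 0.6 0 0 30 0; 0.6 0 0 30 0'; python3 -m jog '0.6 -32 -37 0 0; 0.6 -32 -37 0 0; 0.6 -32 -37 0 0; 0.6 -33 -37 0 0; 0.6 0 0 0 0' >/dev/null;  python3 -m jog '0.6 0 0 -40 0; 0.6 0 0 -23 0; 0.6 0 0 -7.5 0;0.6 0 0 0 0;0.6 0 0 0 0'; python3 -m jog '0 0 0 0 0; 0 0 0 0 0; 0 0 0 0 0;0 0 0 0 0;0 0 0 0 0'; python3 -c "
from station import r;s=r.sense();print(s['tcp_pos'],s['gripper_width']*87)"
```

```text
time_s: 6.2
tcp_pos: [0.5688, -0.1804, 0.1601]
ee_rot: [[0.995, 0.1, -0.001], [0.1, -0.995, 0.0], [-0.001, -0.0, -1.0]]
wrist_force: [0.3, -0.2, 1.2]
gripper_width: 0.592
gripper_force: 0.0
time_s: 7.45
tcp_pos: [0.441, -0.3287, 0.0906]
ee_rot: [[0.995, 0.1, 0.002], [0.1, -0.995, -0.001], [0.002, 0.001, -1.0]]
wrist_force: [-0.1, 0.1, -0.5]
gripper_width: 0.601
gripper_force: 0.0
time_s: 8.07
tcp_pos: [0.4402, -0.3287, 0.0897]
ee_rot: [[0.995, 0.1, 0.0], [0.1, -0.995, -0.0], [0.0, 0.0, -1.0]]
wrist_force: [0.4, -0.1, 0.6]
gripper_width: 0.268
gripper_force: 30.0
[ 0.44017707 -0.3287008   0.08974664] 23.30363377921302
```

```bash
python3 -m jog '0 -0.4 5 -0.5 0; 0 -0.8 10 0 0; 0 -1.1 15 0 0; 0 -1.1 15 0 0; 0 -1.5 20 0 0'; python3 -m jog '0 -1.5 20 0 0; 0 -1.1 15 0 0; 0 -1.1 15 0 0; 0 -0.8 10.4 0 0; 0 -0.7 10 0 0';python3 -m jog '0 0 0 0 0; 0 0 0 0 0; 0 0 0 0 0'; python3 -c "
from station import r;s=r.sense();print(s['tcp_pos'],s['gripper_width']*87)"
```

```text
time_s: 8.7
tcp_pos: [0.4356, -0.2628, 0.0898]
ee_rot: [[0.995, 0.1, 0.002], [0.1, -0.995, -0.001], [0.002, 0.001, -1.0]]
wrist_force: [0.4, -3.4, 5.9]
gripper_width: 0.267
gripper_force: 30.0
time_s: 9.32
tcp_pos: [0.43, -0.1922, 0.0898]
ee_rot: [[0.995, 0.101, 0.001], [0.101, -0.995, -0.001], [0.001, 0.001, -1.0]]
wrist_force: [0.6, -4.2, 6.1]
gripper_width: 0.265
gripper_force: 30.0
time_s: 9.7
tcp_pos: [0.4299, -0.1914, 0.0897]
ee_rot: [[0.995, 0.101, 0.001], [0.101, -0.995, 0.001], [0.001, -0.001, -1.0]]
wrist_force: [0.1, 3.4, 8.6]
gripper_width: 0.265
gripper_force: 30.0
[ 0.42991196 -0.19139476  0.08971528] 23.054366615946602
```

```bash
python3 -m jog '0 0.2 -1.9 0 0; 0 0 0 0 0; 0 0 0 0 0'; python3 -m jog '0.6 0 0 0 0; 0.6 0 0 0 0; 0.6 0 0 0 0; 0.6 0 0 35 0; 0.6 0 0 40 0'; python3 -m jog '0.6 31 2.7 0 0; 0.6 36 3 0 0; 0.6 36 3 0 0; 0.6 36 3 0 0; 0.6 0 0 0 0';python3 -c "
from station import r;s=r.sense();print(s['tcp_pos'],s['gripper_width']*87)"
```

```text
time_s: 10.07
tcp_pos: [0.43, -0.193, 0.0897]
ee_rot: [[0.995, 0.1, 0.001], [0.1, -0.995, 0.002], [0.001, -0.001, -1.0]]
wrist_force: [-0.7, 4.9, 10.1]
gripper_width: 0.267
gripper_force: 30.0
time_s: 10.7
tcp_pos: [0.429, -0.1948, 0.1638]
ee_rot: [[0.995, 0.099, -0.004], [0.099, -0.995, 0.001], [-0.004, -0.001, -1.0]]
wrist_force: [0.9, 0.1, -0.0]
gripper_width: 0.593
gripper_force: 0.0
time_s: 11.32
tcp_pos: [0.5705, -0.183, 0.1626]
ee_rot: [[0.995, 0.1, -0.001], [0.1, -0.995, 0.0], [-0.001, -0.0, -1.0]]
wrist_force: [-0.3, -0.5, -0.5]
gripper_width: 0.601
gripper_force: 0.0
[ 0.57052641 -0.18296812  0.16262393] 52.258153055254496
```

```bash
python3 -m jog '0.6 -1.5 2 -30 0; 0.6 0 0 -24 0; 0.6 0 0 -8 0;0.6 0 0 0 0;0 0 0 0 0'; python3 -m jog '0 0 0 0 0; 0 0 0 0 0; 0 0 0 0 0;0 0 0 0 0;0 0 0 0 0'; python3 -c "
from station import r;s=r.sense();print(s['tcp_pos'],s['gripper_width']*87)"
```

```text
time_s: 11.95
tcp_pos: [0.5682, -0.1815, 0.1032]
ee_rot: [[0.995, 0.1, 0.002], [0.1, -0.995, -0.0], [0.002, 0.001, -1.0]]
wrist_force: [0.0, -0.2, 0.3]
gripper_width: 0.552
gripper_force: 0.0
time_s: 12.58
tcp_pos: [0.5678, -0.1812, 0.1024]
ee_rot: [[0.995, 0.1, 0.0], [0.1, -0.995, -0.0], [0.0, 0.0, -1.0]]
wrist_force: [-0.0, 1.0, 2.8]
gripper_width: 0.269
gripper_force: 30.0
[ 0.56776387 -0.18124954  0.10241892] 23.440768705393975
```

```bash
python3 -m jog '0 0.5 -5 -1 0; 0 1 -10 0 0; 0 1.5 -15 0 0; 0 2 -20 0 0; 0 2 -20 0 0'; python3 -m jog '0 2 -20 0 0; 0 1.5 -15 0 0; 0 1.5 -15 0 0; 0 1 -10 0 0; 0 1 -8 0 0';python3 -m jog '0 0 0 0 0; 0 0 0 0 0; 0 -5 -0.5 0 0; 0 -10 -0.9 0 0; 0 -15 -1.4 0 0'; python3 -m jog '0 -15 -1.4 0 0; 0 -20 -1.8 0 0; 0 -20 -1.8 0 0; 0 -20 -1.8 0 0; 0 -15 -1.4 0 0' ;python3 -m jog '0 -10 -0.9 0 0; 0 -7 -0.5 0 0; 0 -2 0 0 0; 0 0 0 0 0; 0 0 0 0 0'; python3 -c "
from station import r;s=r.sense();print(s['tcp_pos'],s['gripper_width']*87)"
```

```text
time_s: 13.2
tcp_pos: [0.5757, -0.2509, 0.1024]
ee_rot: [[0.995, 0.101, 0.002], [0.101, -0.995, 0.001], [0.002, -0.0, -1.0]]
wrist_force: [-0.2, 6.3, 5.9]
gripper_width: 0.265
gripper_force: 30.0
time_s: 13.82
tcp_pos: [0.5823, -0.3188, 0.1025]
ee_rot: [[0.995, 0.1, 0.002], [0.1, -0.995, 0.001], [0.002, -0.0, -1.0]]
wrist_force: [-0.5, 6.0, 6.9]
gripper_width: 0.263
gripper_force: 30.0
time_s: 14.45
tcp_pos: [0.5538, -0.3228, 0.1025]
ee_rot: [[0.995, 0.101, 0.006], [0.101, -0.995, -0.002], [0.006, 0.003, -1.0]]
wrist_force: [3.8, -0.1, 6.0]
gripper_width: 0.273
gripper_force: 30.0
time_s: 15.08
tcp_pos: [0.4627, -0.3312, 0.1025]
ee_rot: [[0.995, 0.1, 0.005], [0.1, -0.995, -0.002], [0.005, 0.003, -1.0]]
wrist_force: [4.6, 0.4, 5.5]
gripper_width: 0.268
gripper_force: 30.0
time_s: 15.7
tcp_pos: [0.444, -0.3327, 0.1024]
ee_rot: [[0.995, 0.1, 0.004], [0.1, -0.995, -0.002], [0.004, 0.003, -1.0]]
wrist_force: [3.9, -0.3, 5.2]
gripper_width: 0.265
gripper_force: 30.0
[ 0.44403438 -0.33269931  0.10239363] 23.084118449674726
```

```bash
python3 -m jog '0 -1.2 0 0 0; 0 0 0 0 0; 0.6 0 0 0 0; 0.6 0 0 0 0; 0.6 0 0 0 0'; python3 -m jog '0.6 0 0 50 0; 0.6 0 40 50 0; 0.6 0 50 50 0; 0.6 0 50 50 0; 0.6 0 60 0 0' >/dev/null; python3 -m jog '0.6 0 0 0 0; 0.6 0 0 0 0';  python3 - <<'E'
from h import *
import pickle
s=r.sense();w=r.capture('wrist');pickle.dump((s,w),open('w2.pkl','wb'));cv2.imwrite('pics/w2.png',cv2.resize(w['pixels'][80:250,200:500,::-1],(795,450),interpolation=cv2.INTER_CUBIC))
for n,q in(('plain',(.5695,-.1806)),('cross',(.5822,-.32)),('disc',(.4301,-.1933)),('double',(.4428,-.3327))):
  for z in (.03,.075,.085,.111,.121):print(n,z,((proj(w,[*q,z],s)-[200,80])*2.65+.8).round(),end=' ')
  print()
E
```

```text
time_s: 16.32
tcp_pos: [0.4399, -0.3314, 0.1001]
ee_rot: [[0.995, 0.099, -0.003], [0.099, -0.995, 0.001], [-0.003, -0.002, -1.0]]
wrist_force: [0.6, 0.4, -0.3]
gripper_width: 0.522
gripper_force: 0.0
time_s: 17.2
tcp_pos: [0.441, -0.1442, 0.2878]
ee_rot: [[0.995, 0.101, -0.001], [0.101, -0.995, -0.0], [-0.001, 0.0, -1.0]]
wrist_force: [0.5, 0.1, 0.2]
gripper_width: 0.599
gripper_force: 0.0
plain 0.03 [259. -62.] plain 0.075 [274. -77.] plain 0.085 [277. -81.] plain 0.111 [288. -92.] plain 0.121 [293. -97.] 
cross 0.03 [579. -58.] cross 0.075 [634. -73.] cross 0.085 [648. -77.] cross 0.111 [689. -88.] cross 0.121 [707. -93.] 
disc 0.03 [247. 252.] disc 0.075 [258. 274.] disc 0.085 [261. 279.] disc 0.111 [269. 296.] disc 0.121 [273. 302.] 
double 0.03 [537. 254.] double 0.075 [582. 277.] double 0.085 [593. 282.] double 0.111 [626. 299.] double 0.121 [640. 306.]
```

View pics/w2.png

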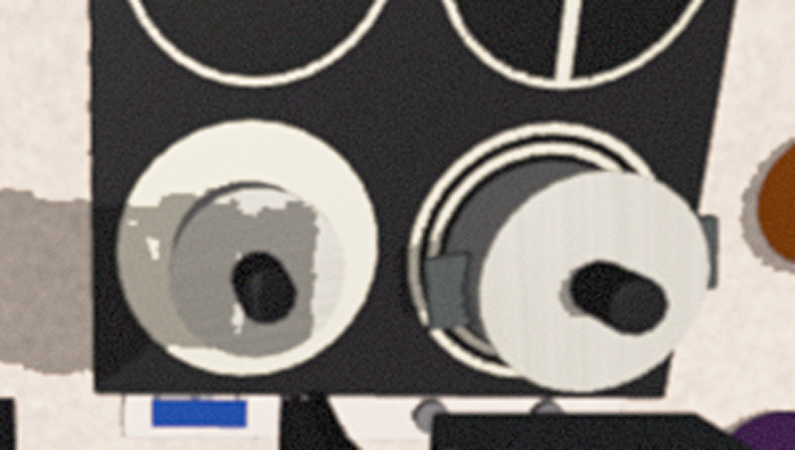

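The view shows the small pot on the disc (lid centre 255,269, disc centre 247,248 with parallax) and the large pot on the double ring (lid centre 594,281). Both are within about 1 mm of where a centred pot would appear. Next I measure the board and dishes.

```bash
python3 -m jog '0.8 5 58 6 0; 0.8 5 58 6 0; 0.8 5 58 6 0; 0.8 0 58 0 0; 0.8 0 58 0 -2' >/dev/null; python3 -m jog '0.8 0 0 0 0; 0.8 0 0 0 0; 0.8 0 0 0 0';  python3 - <<'E'
from h import *
import pickle
s,w=pickle.load(open('w1.pkl','rb'));print(rects(w,.026,s,lo=100))
s=r.sense();w=r.capture('wrist');pickle.dump((s,w),open('w3.pkl','wb'));cv2.imwrite('pics/w3.png',cv2.resize(w['pixels'][:260,:,::-1],(800,406),interpolation=cv2.INTER_CUBIC))
print(rects(w,.026,s,lo=100),rects(r.capture('top'),.026,lo=40))
E
```

```text
time_s: 18.25
tcp_pos: [0.4566, 0.1441, 0.306]
ee_rot: [[0.998, 0.062, -0.001], [0.062, -0.998, -0.001], [-0.001, 0.001, -1.0]]
wrist_force: [1.1, 0.1, -0.1]
gripper_width: 0.799
gripper_force: 0.0
[(278.0, -331.6, 62.2, 9.6, 9.8), (406.5, 152.2, 50.2, 30.6, 31.8), (431.7, -11.6, 29.7, 49.8, -9.0), (421.0, 125.6, 56.2, 6.0, 32.2), (475.5, -451.9, 71.8, 34.0, 17.5)]
[(351.5, 284.9, 46.6, 28.0, 3.3), (406.2, 151.2, 48.9, 28.8, 31.3), (431.4, -12.4, 29.8, 50.0, -8.9)] [(435.2, -10.8, 28.6, 48.0, -8.3), (487.8, -487.6, 78.9, 77.3, 80.6)]
```

View pics/w3.png

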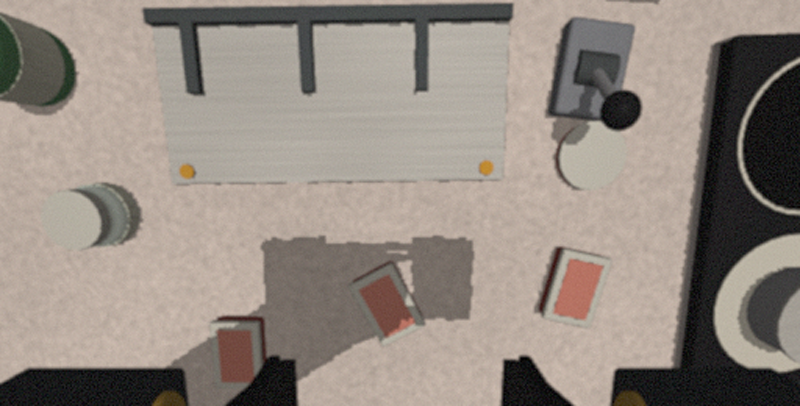

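The wrist view (800 px wide) shows the board's front corners at (176,184) and (503,179), and the back-stop top corners at (145,10) and (512,5). Side-stop ends are near (195,93), (308,92) and (422,90). The dishes are at (236,355), (388,302) and (577,288), and the lever ball is at (621,109).

Run:
```python
from h import *
import pickle
s,w=pickle.load(open('w3.pkl','rb'));k=1/1.5625
A=lambda u,v,z:at(w,u*k,v*k,z,s)*1000
fl,fr=A(176,184,.012),A(503,179,.012);d=fr-fl
print(fl,fr,np.hypot(*d),np.degrees(np.arctan2(d[0],-d[1])))
bl,br=A(145,10,.024),A(512,5,.024);d2=br-bl;print(bl,br,np.hypot(*d2),np.degrees(np.arctan2(d2[0],-d2[1])))
print('depth',np.hypot(*(bl-fl)),np.hypot(*(br-fr)))
th=np.arctan2((d+d2)[0],-(d+d2)[1]);c=(fl+fr+bl+br)/4
R=np.array([[np.cos(th),-np.sin(th)],[np.sin(th),np.cos(th)]])
print('centre',c,np.degrees(th))
for n,u,v,z in[('stop0R top',198,92,.024),('stop0L',188,94,.024),('s1L',302,92,.024),('s1R',314,92,.024),('s2L',416,91,.024),('s2R',428,90,.024),('backfront',330,21,.024),('ball',621,109,.09),('hinge',598,66,.03)]:
    q=A(u,v,z);print(n,q.round(1),(R.T@(q-c)).round(1))
cv2.imwrite('pics/w3b.png',cv2.resize(w['pixels'][0:130,85:345,::-1],(780,390),interpolation=cv2.INTER_CUBIC))
```

```text
[498.51598223 335.51011435] [519.67343553  59.73089738] 276.5896135825435 4.387070376854511
[626.88292009 346.89804509] [647.38846035  70.1745036 ] 277.4822437453701 4.237939233256613
depth 128.8710817113069 128.14131447251316
centre [573.11519955 203.07839011] 4.312384677106105
stop0R top [571.3 309.4] [  6.2 106.1]
stop0L [569.4 317.3] [  4.9 114.2]
s1L [576.4 227.7] [ 5.1 24.3]
s1R [577.  218.3] [ 5.  14.9]
s2L [582.7 138.2] [  4.6 -65.4]
s2R [584.  128.9] [  5.2 -74.8]
backfront [628. 207.] [55.1 -0.2]
ball [572.    1.2] [ -16.3 -201.2]
hinge [6.083e+02 4.000e-01] [  19.9 -204.7]
```

View pics/w3b.png

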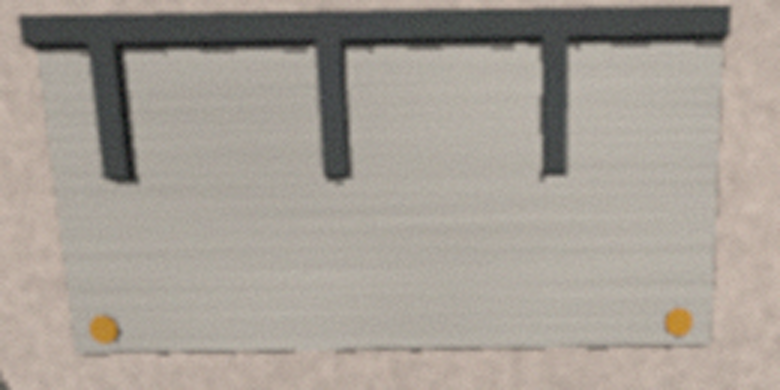

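Run:
```python
from h import *
s=r.sense();print(np.round(s['joints'],1),s['tcp_pos'])
w=r.capture('wrist');print(rects(w,.026,s,lo=100))
```

```text
[ 37.    4.7 -11.6   0.  -73.6  56.6] [0.4566005  0.14434359 0.30627344]
[(351.4, 285.0, 46.8, 28.0, 3.0), (405.7, 151.5, 49.4, 28.4, 32.5), (431.4, -12.5, 29.9, 49.8, -8.9)]
```

```bash
python3 -m jog '0.97 -2.5 -15.7 -18 -10.2; 0.97 -2.5 -15.7 -18 -10.2; 0.97 -2.5 -15.7 -18 -10.2; 0.97 -2.5 -15.7 -18 -10.2; 0.97 -2.5 -15.7 -18 -10.2'>/dev/null; python3 -m jog '0.97 -2.5 -15.7 -18 -10.3; 0.97 -2.5 -15.7 -18 -10.3; 0.97 -2.5 -15.7 -18 -10.3; 0.97 -2.5 -15.7 -18 -10.3; 0.97 -2.5 -15.7 -18 -10.3'; python3 -m jog '0.97 0 0 0 0; 0.97 0 0 0 0;0.97 0 0 0 0';python3 -c "
from station import r;s=r.sense();print(s['tcp_pos'],s['gripper_width']*87,s['joints'])"
```

```text
time_s: 19.65
tcp_pos: [0.4314, -0.0123, 0.126]
ee_rot: [[-0.159, -0.987, 0.001], [-0.987, 0.159, 0.0], [-0.0, -0.001, -1.0]]
wrist_force: [-0.1, -0.1, 0.2]
gripper_width: 0.971
gripper_force: 0.0
time_s: 20.02
tcp_pos: [0.4322, -0.0108, 0.1271]
ee_rot: [[-0.151, -0.989, 0.002], [-0.989, 0.151, 0.001], [-0.001, -0.002, -1.0]]
wrist_force: [0.4, 0.5, -0.0]
gripper_width: 0.969
gripper_force: 0.0
[ 0.43220667 -0.01079516  0.12710674] 84.33536032429417 [ 2.02686738e+01  9.82065941e+00 -3.39297850e+01  1.41041096e-02
 -4.61278530e+01 -2.89461451e+01]
```

```bash
python3 -m jog '0.97 -0.5 -1.5 -50 0; 0.97 0 0 -44 0; 0.97 0 0 -10 0; 0.97 0 0 0 0;0 0 0 0 0'; python3 -m jog '0 0 0 0 0; 0 0 0 0 0; 0 0 0 0 0; 0 0 0 0 0'; python3 -m jog '0 0 0 20 0; 0 0 0 40 0; 0 0 0 0 0'; python3 -c "
from station import r;s=r.sense();print(s['tcp_pos'],s['gripper_width']*87)"
```

```text
time_s: 20.65
tcp_pos: [0.4324, -0.0122, 0.0237]
ee_rot: [[-0.152, -0.988, 0.003], [-0.988, 0.152, 0.001], [-0.002, -0.003, -1.0]]
wrist_force: [-0.3, -0.4, 0.3]
gripper_width: 0.922
gripper_force: 0.0
time_s: 21.15
tcp_pos: [0.4317, -0.0125, 0.0232]
ee_rot: [[-0.152, -0.988, 0.002], [-0.988, 0.152, 0.0], [-0.001, -0.002, -1.0]]
wrist_force: [-0.6, 0.1, 6.2]
gripper_width: 0.732
gripper_force: 30.0
time_s: 21.52
tcp_pos: [0.4328, -0.0122, 0.0847]
ee_rot: [[-0.152, -0.988, 0.007], [-0.988, 0.152, 0.002], [-0.003, -0.006, -1.0]]
wrist_force: [0.9, -0.7, -0.2]
gripper_width: 0.733
gripper_force: 30.0
[ 0.43283016 -0.0122006   0.08470461] 63.74980376076557
```

```bash
python3 -m jog '0 0 25 0 3; 0 0 32 0 4; 0 0 32 0 4; 0 0 25.5 0 2; 0 0 0 0 0'>/dev/null; python3 -m jog '0 30 0 0 0;0 42 0 0 0; 0 42 0 0 0; 0 30 0 0 0;0 18 0 0 0'>/dev/null;python3 -m jog '0 0 0 0 0; 0 0 0 0 0';python3 -c "
from station import r;s=r.sense();print(s['tcp_pos'],s['gripper_width']*87,s['ee_rot'][:,0])"
```

```text
time_s: 23.02
tcp_pos: [0.5915, 0.1008, 0.0814]
ee_rot: [[0.073, -0.997, -0.003], [-0.997, -0.073, -0.001], [0.0, 0.003, -1.0]]
wrist_force: [-0.2, -0.7, -0.7]
gripper_width: 0.734
gripper_force: 30.0
[0.59148995 0.10080298 0.08137627] 63.890042447909984 [ 7.26176936e-02 -9.97359734e-01  4.80230809e-04]
```

```bash
python3 -m jog '0 2 0 -30 0; 0 0 0 -13 0; 0 0 0 -2.5 0; 0 0 0 0 0;0 0 0 0 0';python3 -m jog '0 2.5 0.2 -0.5 0; 0 2.5 0.2 0 0; 0 2 0.2 0 0; 0 0 0 0 0'; python3 -m jog '0 2.5 0.2 0 0; 0 2.5 0.2 0 0; 0 0 0 0 0'
```

```text
time_s: 23.65
tcp_pos: [0.5954, 0.102, 0.0377]
ee_rot: [[0.074, -0.997, 0.002], [-0.997, -0.074, 0.001], [-0.0, -0.002, -1.0]]
wrist_force: [1.2, -0.5, -0.5]
gripper_width: 0.733
gripper_force: 30.0
time_s: 24.15
tcp_pos: [0.6021, 0.1023, 0.0362]
ee_rot: [[0.074, -0.997, 0.0], [-0.997, -0.074, 0.0], [-0.0, -0.0, -1.0]]
wrist_force: [-0.3, -0.2, -0.2]
gripper_width: 0.729
gripper_force: 30.0
time_s: 24.52
tcp_pos: [0.6056, 0.1024, 0.0359]
ee_rot: [[0.074, -0.997, -0.003], [-0.997, -0.074, -0.001], [0.001, 0.003, -1.0]]
wrist_force: [-4.5, 1.1, 0.8]
gripper_width: 0.731
gripper_force: 30.0
```

```bash
python3 -m jog '0 0 0 -0.8 0; 0 1.5 0 0 0; 0 0 0 0 0'; python3 -m jog '0 -0.1 2 0 0; 0 -0.1 2 0 0; 0 -0.1 2 0 0; 0 0 0 0 0';  python3 -m jog '0 -0.1 2 0 0; 0 -0.1 1.5 0 0; 0 0 0 0 0'
```

```text
time_s: 24.9
tcp_pos: [0.6057, 0.1023, 0.0355]
ee_rot: [[0.074, -0.997, -0.006], [-0.997, -0.074, -0.001], [0.001, 0.006, -1.0]]
wrist_force: [-9.8, 2.5, 6.3]
gripper_width: 0.729
gripper_force: 30.0
time_s: 25.4
tcp_pos: [0.6054, 0.1053, 0.0356]
ee_rot: [[0.072, -0.997, -0.007], [-0.997, -0.072, -0.005], [0.005, 0.007, -1.0]]
wrist_force: [-6.1, -8.1, 6.2]
gripper_width: 0.73
gripper_force: 30.0
time_s: 25.78
tcp_pos: [0.6052, 0.1083, 0.0356]
ee_rot: [[0.073, -0.997, -0.007], [-0.997, -0.072, -0.006], [0.005, 0.008, -1.0]]
wrist_force: [-6.1, -8.9, 6.6]
gripper_width: 0.734
gripper_force: 30.0
```

```bash
python3 -m jog '0 -0.1 2 0 0; 0 0 0 0 0; 0 0 0 0 0'; python3 -m jog '0 -0.1 2 0 0; 0 0 0 0 0; 0 0 0 0 0';python3 -m jog '0 -0.1 2 0 0; 0 0 0 0 0; 0 0 0 0 0'
```

```text
time_s: 26.15
tcp_pos: [0.6052, 0.1086, 0.0357]
ee_rot: [[0.073, -0.997, -0.008], [-0.997, -0.073, -0.008], [0.007, 0.008, -1.0]]
wrist_force: [-5.1, -15.5, 6.3]
gripper_width: 0.733
gripper_force: 30.0
time_s: 26.52
tcp_pos: [0.6052, 0.1087, 0.0358]
ee_rot: [[0.073, -0.997, -0.009], [-0.997, -0.073, -0.01], [0.01, 0.009, -1.0]]
wrist_force: [-2.7, -20.9, 7.5]
gripper_width: 0.73
gripper_force: 30.0
time_s: 26.9
tcp_pos: [0.6051, 0.1089, 0.0359]
ee_rot: [[0.073, -0.997, -0.009], [-0.997, -0.073, -0.013], [0.012, 0.01, -1.0]]
wrist_force: [-1.2, -26.5, 6.6]
gripper_width: 0.735
gripper_force: 30.0
```

```bash
python3 -m jog '0 1.5 -3.5 0 0; 0 0 0 0 0; 0 0 0 0 0';python3 -m jog '0.97 0 0 0 0; 0.97 0 0 0 0; 0.97 0 0 0 0; 0.97 0 0 0 0'; python3 -m jog '0.97 0 0 30 0; 0.97 0 0 50 0; 0.97 0 0 60 0; 0.97 0 0 60 0; 0.97 0 0 60 0'; python3 -c "
from h import *
import pickle
t=r.capture('top');print(rects(t,.026,lo=40))
s=r.sense();w=r.capture('wrist');pickle.dump((s,w),open('w4.pkl','wb'));print(rects(w,.038,s),rects(w,.026,s))
cv2.imwrite('pics/w4.png',w['pixels'][:,:,::-1])"
```

```text
time_s: 27.28
tcp_pos: [0.6052, 0.1085, 0.0357]
ee_rot: [[0.072, -0.997, -0.011], [-0.997, -0.072, -0.009], [0.008, 0.011, -1.0]]
wrist_force: [-7.7, -16.1, 9.0]
gripper_width: 0.732
gripper_force: 30.0
time_s: 27.78
tcp_pos: [0.61, 0.1154, 0.0358]
ee_rot: [[0.074, -0.997, 0.002], [-0.997, -0.074, 0.001], [-0.001, -0.002, -1.0]]
wrist_force: [0.0, -1.0, 0.2]
gripper_width: 0.959
gripper_force: 0.0
time_s: 28.4
tcp_pos: [0.6091, 0.1151, 0.2979]
ee_rot: [[0.074, -0.997, 0.002], [-0.997, -0.074, 0.001], [-0.001, -0.002, -1.0]]
wrist_force: [0.9, 0.8, -0.5]
gripper_width: 0.973
gripper_force: 0.0
[(410.0, 152.7, 47.9, 29.4, 31.7), (486.4, -488.3, 76.5, 79.9, -15.3)]
[(411.8, 149.0, 48.7, 29.4, 31.7), (604.1, 108.1, 49.1, 28.6, 4.4)] [(406.0, 152.1, 50.1, 30.2, 31.7), (603.8, 110.0, 50.5, 29.4, 4.4)]
```

View pics/w4.png

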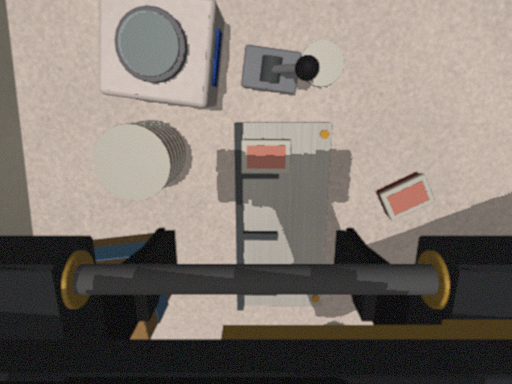

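Seen: the first dish is in the right bay, long end against the back stop (x=241) and side against the stop (y≈174), yaw 4.4°, matching the board. The next dish is at (410,195).

```bash
python3 -m jog '0.97 -40.6 7.4 -20 5.5; 0.97 -40.6 7.4 -30 5.5; 0.97 -40.6 7.4 -45 5.5; 0.97 -40.6 7.4 -50 5.5; 0.97 -40.6 7.4 -50 5.5' >/dev/null; python3 -m jog '0.97 0 0 0 0; 0.97 0 0 0 0;0.97 0 0 0 0';python3 -c "
from station import r;s=r.sense();print(s['tcp_pos'],s['gripper_width']*87,s['ee_rot'][:,0])"
```

```text
time_s: 29.5
tcp_pos: [0.4109, 0.1524, 0.1053]
ee_rot: [[0.526, -0.851, 0.003], [-0.851, -0.526, 0.003], [-0.0, -0.004, -1.0]]
wrist_force: [1.2, 0.3, -0.1]
gripper_width: 0.966
gripper_force: 0.0
[0.41091085 0.15240265 0.10528234] 84.06958959975806 [ 5.25615747e-01 -8.50722001e-01 -4.03483409e-04]
```

```bash
python3 -m jog '0.97 -5 0 -40 0; 0.97 0 0 -32 0; 0.97 0 0 -10 0; 0.97 0 0 0 0;0 0 0 0 0'; python3 -m jog '0 0 0 0 0; 0 0 0 0 0; 0 0 0 0 0; 0 0 0 0 0'; python3 -m jog '0 0 0 20 0; 0 0 0 40 0; 0 0 0 0 0'; python3 -c "
from station import r;s=r.sense();print(s['tcp_pos'],s['gripper_width']*87)"
```

```text
time_s: 30.12
tcp_pos: [0.4051, 0.1519, 0.0232]
ee_rot: [[0.526, -0.851, 0.002], [-0.851, -0.526, 0.002], [-0.0, -0.003, -1.0]]
wrist_force: [-0.2, -1.1, 0.3]
gripper_width: 0.924
gripper_force: 0.0
time_s: 30.62
tcp_pos: [0.4048, 0.1519, 0.0229]
ee_rot: [[0.526, -0.85, 0.002], [-0.85, -0.526, 0.001], [-0.0, -0.002, -1.0]]
wrist_force: [-0.9, 0.4, 5.5]
gripper_width: 0.73
gripper_force: 30.0
time_s: 31.0
tcp_pos: [0.4053, 0.1523, 0.0843]
ee_rot: [[0.526, -0.85, 0.005], [-0.85, -0.526, 0.004], [-0.001, -0.006, -1.0]]
wrist_force: [-0.0, 0.0, -1.3]
gripper_width: 0.732
gripper_force: 30.0
[0.40534681 0.15232768 0.08427539] 63.65387670991165
```

```bash
python3 -m jog '0 25 5 0 -5.5; 0 40 8 0 -5.5; 0 45 9 0 -5.5; 0 42 9 0 -5.5; 0 32 8 0 -5.5'>/dev/null; python3 -m jog '0 0 0 0 0; 0 0 0 0 0; 0 0 0 0 0';python3 -c "
from station import r;s=r.sense();print(s['tcp_pos'],s['gripper_width']*87,s['ee_rot'][:,0])"
```

```text
time_s: 32.0
tcp_pos: [0.5868, 0.1898, 0.0816]
ee_rot: [[0.074, -0.997, -0.002], [-0.997, -0.074, -0.001], [0.001, 0.002, -1.0]]
wrist_force: [-0.1, -0.7, -0.6]
gripper_width: 0.729
gripper_force: 30.0
[0.58678808 0.18978676 0.08158745] 63.382351561071104 [ 7.42464904e-02 -9.97239753e-01  5.77263006e-04]
```

```bash
python3 -m jog '0 2 1.5 -30 0; 0 0 0 -13 0; 0 0 0 -2.5 0; 0 0 0 -0.8 0;0 0 0 0 0';python3 -m jog '0 2.5 0.2 0 0; 0 2.5 0.2 0 0; 0 2 0.2 0 0; 0 2 0 -0.5 0; 0 0 0 0 0'; python3 -m jog '0 2 0.1 0 0; 0 2 0.1 0 0; 0 0 0 0 0'
```

```text
time_s: 32.62
tcp_pos: [0.5905, 0.192, 0.0366]
ee_rot: [[0.074, -0.997, 0.001], [-0.997, -0.074, 0.001], [-0.001, -0.001, -1.0]]
wrist_force: [0.3, 0.2, -0.5]
gripper_width: 0.732
gripper_force: 30.0
time_s: 33.25
tcp_pos: [0.5988, 0.1922, 0.0351]
ee_rot: [[0.074, -0.997, -0.001], [-0.997, -0.074, -0.0], [0.0, 0.001, -1.0]]
wrist_force: [-1.2, -0.4, -0.2]
gripper_width: 0.735
gripper_force: 30.0
time_s: 33.62
tcp_pos: [0.599, 0.1921, 0.0353]
ee_rot: [[0.074, -0.997, -0.008], [-0.997, -0.074, -0.002], [0.002, 0.008, -1.0]]
wrist_force: [-11.4, 2.2, 8.2]
gripper_width: 0.733
gripper_force: 30.0
```

Back stop reached. Now I push +y.

```bash
python3 -m jog '0 -0.1 2 0 0; 0 -0.1 2 0 0; 0 -0.1 2 0 0; 0 0 0 0 0';  python3 -m jog '0 -0.1 2 0 0; 0 -0.1 2 0 0; 0 0 0 0 0';  python3 -m jog '0 -0.1 2 0 0; 0 -0.1 2 0 0; 0 0 0 0 0'
```

```text
time_s: 34.12
tcp_pos: [0.5988, 0.1938, 0.0354]
ee_rot: [[0.072, -0.997, -0.01], [-0.997, -0.072, -0.008], [0.007, 0.011, -1.0]]
wrist_force: [-8.0, -9.8, 8.8]
gripper_width: 0.73
gripper_force: 30.0
time_s: 34.5
tcp_pos: [0.5986, 0.1974, 0.0354]
ee_rot: [[0.072, -0.997, -0.011], [-0.997, -0.072, -0.009], [0.008, 0.011, -1.0]]
wrist_force: [-7.6, -10.7, 9.8]
gripper_width: 0.729
gripper_force: 30.0
time_s: 34.88
tcp_pos: [0.5983, 0.2003, 0.0354]
ee_rot: [[0.072, -0.997, -0.011], [-0.997, -0.072, -0.01], [0.01, 0.012, -1.0]]
wrist_force: [-6.9, -14.4, 10.1]
gripper_width: 0.732
gripper_force: 30.0
```

```bash
python3 -m jog '0 0 2 0 0; 0 0 0 0 0; 0 0 0 0 0';python3 -m jog '0 0 2 0 0; 0 0 0 0 0; 0 0 0 0 0'; python3 -m jog '0 1.5 -2 0 0; 0 0 0 0 0; 0 0 0 0 0';python3 -m jog '0.97 0 0 0 0; 0.97 0 0 0 0; 0.97 0 0 0 0; 0.97 0 0 0 0'; python3 -m jog '0.97 0 0 30 0; 0.97 0 -20 50 0; 0.97 0 -20 60 0; 0.97 0 0 60 0; 0.97 0 0 60 0'; python3 -c "
from h import *
import pickle
s=r.sense();w=r.capture('wrist');pickle.dump((s,w),open('w5.pkl','wb'));print(s['tcp_pos'],rects(w,.038,s),rects(w,.026,s))
cv2.imwrite('pics/w5.png',w['pixels'][:,:,::-1])"
```

```text
time_s: 35.25
tcp_pos: [0.5983, 0.2004, 0.0355]
ee_rot: [[0.072, -0.997, -0.012], [-0.997, -0.072, -0.013], [0.012, 0.013, -1.0]]
wrist_force: [-5.2, -18.6, 10.2]
gripper_width: 0.732
gripper_force: 30.0
time_s: 35.62
tcp_pos: [0.5983, 0.2006, 0.0356]
ee_rot: [[0.072, -0.997, -0.013], [-0.997, -0.072, -0.015], [0.014, 0.014, -1.0]]
wrist_force: [-4.3, -24.1, 11.2]
gripper_width: 0.731
gripper_force: 30.0
time_s: 36.0
tcp_pos: [0.5984, 0.2004, 0.0356]
ee_rot: [[0.072, -0.997, -0.015], [-0.997, -0.072, -0.013], [0.012, 0.016, -1.0]]
wrist_force: [-8.3, -17.6, 13.3]
gripper_width: 0.73
gripper_force: 30.0
time_s: 36.5
tcp_pos: [0.6046, 0.2093, 0.0355]
ee_rot: [[0.074, -0.997, 0.002], [-0.997, -0.074, 0.001], [-0.001, -0.002, -1.0]]
wrist_force: [0.5, -0.9, -1.5]
gripper_width: 0.963
gripper_force: 0.0
time_s: 37.12
tcp_pos: [0.6039, 0.1687, 0.2971]
ee_rot: [[0.074, -0.997, 0.002], [-0.997, -0.074, 0.001], [-0.001, -0.002, -1.0]]
wrist_force: [1.1, 0.1, -0.5]
gripper_width: 0.968
gripper_force: 0.0
[0.6038893  0.16869318 0.29706313] [(597.4, 198.7, 47.8, 26.6, 4.2), (604.1, 108.7, 50.1, 28.4, 4.2)] [(597.0, 201.7, 49.2, 27.4, 4.2), (604.0, 109.1, 51.5, 29.2, 4.2)]
```

```bash
python3 -m jog '0.97 -50 23 -20 0; 0.97 -50 23 -30 0; 0.97 -50 23 -30 0; 0.97 -50 23 -30 0; 0.97 -50 23 -20 -1' >/dev/null; python3 -m jog '0.97 0 0 0 0; 0.97 0 0 0 0;0.97 0 0 0 0';python3 -c "
from h import *
s=r.sense();print(s['tcp_pos'],s['gripper_width']*87,s['ee_rot'][:,0]);w=r.capture('wrist');print(rects(w,.026,s),rects(r.capture('top'),.026,lo=40))"
```

```text
time_s: 38.17
tcp_pos: [0.3554, 0.2839, 0.1654]
ee_rot: [[0.055, -0.998, 0.001], [-0.998, -0.055, 0.001], [-0.001, -0.001, -1.0]]
wrist_force: [-1.0, -0.3, 0.2]
gripper_width: 0.97
gripper_force: 0.0
[0.35537593 0.28385415 0.1653561 ] 84.428274862613 [ 0.05511906 -0.99847888 -0.00134509]
[(351.5, 284.9, 49.1, 28.4, 3.1)] [(487.7, -489.6, 74.8, 76.4, -4.4), (603.7, 201.7, 46.9, 25.6, 1.5), (609.9, 110.9, 46.6, 28.6, 1.0)]
```

```bash
python3 -m jog '0.97 -4 1 -50 0; 0.97 0 0 -50 0; 0.97 0 0 -33 0; 0.97 0 0 -9 0;0.97 0 0 0 0'; python3 -m jog '0 0 0 0 0; 0 0 0 0 0; 0 0 0 0 0; 0 0 0 0 0;0 0 0 0 0'; python3 -m jog '0 0 0 20 0; 0 0 0 40 0; 0 0 0 0 0'; python3 -c "
from station import r;s=r.sense();print(s['tcp_pos'],s['gripper_width']*87)"
```

```text
time_s: 38.9
tcp_pos: [0.3509, 0.2847, 0.023]
ee_rot: [[0.056, -0.998, 0.0], [-0.998, -0.056, -0.0], [0.0, -0.0, -1.0]]
wrist_force: [-0.3, 1.1, 0.2]
gripper_width: 0.97
gripper_force: 0.0
time_s: 39.52
tcp_pos: [0.3507, 0.2852, 0.0237]
ee_rot: [[0.057, -0.998, 0.001], [-0.998, -0.057, 0.002], [-0.002, -0.001, -1.0]]
wrist_force: [-1.3, -0.3, 6.2]
gripper_width: 0.731
gripper_force: 30.0
time_s: 39.9
tcp_pos: [0.3513, 0.2862, 0.0852]
ee_rot: [[0.057, -0.998, 0.003], [-0.998, -0.057, 0.005], [-0.005, -0.004, -1.0]]
wrist_force: [0.0, 0.2, -2.2]
gripper_width: 0.729
gripper_force: 30.0
[0.35125942 0.28617138 0.08519014] 63.382670665175105
```

```bash
python3 -m jog '0 30 -1 0 1; 0 55 -1 0 0; 0 55 -1 0 0; 0 50 0 0 0; 0 35 0 0 0'>/dev/null; python3 -m jog '0 8 0 0 0; 0 0 0 0 0; 0 0 0 0 0';python3 -c "
from station import r;s=r.sense();print(s['tcp_pos'],s['gripper_width']*87,s['ee_rot'][:,0])"
```

```text
time_s: 40.9
tcp_pos: [0.5818, 0.2814, 0.0824]
ee_rot: [[0.074, -0.997, -0.002], [-0.997, -0.074, -0.001], [0.001, 0.002, -1.0]]
wrist_force: [0.7, -0.1, -0.6]
gripper_width: 0.73
gripper_force: 30.0
[0.58180608 0.2814021  0.08235542] 63.55146939317551 [ 7.43196189e-02 -9.97234268e-01  6.39830101e-04]
```

```bash
python3 -m jog '0 1 1.5 -30 0; 0 0 0 -13 0; 0 0 0 -2.5 0; 0 0 0 -0.8 0;0 0 0 0 0';python3 -m jog '0 2.5 0.2 0 0; 0 2.5 0.2 0 0; 0 2 0.2 0 0; 0 2 0 -0.5 0; 0 0 0 0 0'; python3 -m jog '0 2 0.1 0 0; 0 2 0.1 0 0; 0 0 0 0 0'; python3 -m jog '0 -0.1 2 0 0; 0 -0.1 2 0 0; 0 -0.1 2 0 0; 0 -0.1 2 0 0; 0 0 0 0 0'
```

```text
time_s: 41.52
tcp_pos: [0.5847, 0.2834, 0.0374]
ee_rot: [[0.074, -0.997, 0.001], [-0.997, -0.074, 0.001], [-0.001, -0.001, -1.0]]
wrist_force: [-0.7, 0.6, -0.9]
gripper_width: 0.73
gripper_force: 30.0
time_s: 42.15
tcp_pos: [0.592, 0.2833, 0.0359]
ee_rot: [[0.074, -0.997, -0.003], [-0.997, -0.074, -0.001], [0.001, 0.003, -1.0]]
wrist_force: [-4.4, 0.1, 2.3]
gripper_width: 0.733
gripper_force: 30.0
time_s: 42.52
tcp_pos: [0.5922, 0.2833, 0.0361]
ee_rot: [[0.074, -0.997, -0.01], [-0.997, -0.074, -0.004], [0.003, 0.01, -1.0]]
wrist_force: [-14.9, 1.8, 9.6]
gripper_width: 0.732
gripper_force: 30.0
time_s: 43.15
tcp_pos: [0.592, 0.2847, 0.0363]
ee_rot: [[0.071, -0.997, -0.013], [-0.997, -0.071, -0.013], [0.012, 0.014, -1.0]]
wrist_force: [-10.5, -14.0, 14.1]
gripper_width: 0.73
gripper_force: 30.0
```

```bash
python3 -m jog '0 -0.5 2 0.7 0; 0 -0.1 2 0 0; 0 0 0 0 0';python3 -m jog '0 -0.1 2 0 0; 0 -0.1 2 0 0; 0 0 0 0 0';python3 -m jog '0 0 2 0 0; 0 0 2 0 0; 0 0 0 0 0'
```

```text
time_s: 43.52
tcp_pos: [0.5917, 0.2893, 0.0364]
ee_rot: [[0.071, -0.997, -0.013], [-0.997, -0.071, -0.012], [0.011, 0.014, -1.0]]
wrist_force: [-10.0, -12.5, 9.9]
gripper_width: 0.731
gripper_force: 30.0
time_s: 43.9
tcp_pos: [0.5916, 0.29, 0.0365]
ee_rot: [[0.072, -0.997, -0.015], [-0.997, -0.071, -0.017], [0.016, 0.016, -1.0]]
wrist_force: [-5.3, -19.9, 11.6]
gripper_width: 0.728
gripper_force: 30.0
time_s: 44.28
tcp_pos: [0.5916, 0.2903, 0.0367]
ee_rot: [[0.071, -0.997, -0.017], [-0.997, -0.071, -0.023], [0.022, 0.019, -1.0]]
wrist_force: [-4.5, -28.7, 13.0]
gripper_width: 0.735
gripper_force: 30.0
```

```bash
python3 -m jog '0 1.5 -3.5 0 0; 0 0 0 0 0; 0 0 0 0 0';python3 -m jog '0.97 0 0 0 0; 0.97 0 0 0 0; 0.97 0 0 0 0; 0.97 0 0 0 0'; python3 -m jog '0.97 0 0 30 0; 0.97 0 0 50 0; 0.97 0 0 60 0; 0.97 0 20 60 0; 0.97 0 40 60 0';python3 -m jog '0.97 0 0 0 0; 0.97 0 0 0 0' >/dev/null; python3 -c "
from h import *
import pickle
s=r.sense();w=r.capture('wrist');pickle.dump((s,w),open('w6.pkl','wb'));print(s['tcp_pos'],rects(w,.038,s))
cv2.imwrite('pics/w6.png',cv2.resize(w['pixels'][:290,120:420,::-1],(600,580),interpolation=cv2.INTER_CUBIC))"
```

```text
time_s: 44.65
tcp_pos: [0.5917, 0.29, 0.0365]
ee_rot: [[0.071, -0.997, -0.018], [-0.997, -0.071, -0.019], [0.017, 0.019, -1.0]]
wrist_force: [-10.3, -20.5, 14.1]
gripper_width: 0.733
gripper_force: 30.0
time_s: 45.15
tcp_pos: [0.5984, 0.3012, 0.0371]
ee_rot: [[0.074, -0.997, 0.002], [-0.997, -0.074, 0.001], [-0.001, -0.002, -1.0]]
wrist_force: [0.2, 0.7, -0.7]
gripper_width: 0.956
gripper_force: 0.0
time_s: 45.78
tcp_pos: [0.5981, 0.355, 0.2918]
ee_rot: [[0.073, -0.997, 0.003], [-0.997, -0.073, 0.002], [-0.002, -0.003, -1.0]]
wrist_force: [2.2, 0.5, -0.5]
gripper_width: 0.971
gripper_force: 0.0
[0.59711595 0.35508456 0.28727721] [(842.4, 346.0, 78.9, 127.4, -7.6), (590.7, 288.4, 50.1, 29.8, 4.2), (875.1, 266.8, 56.7, 37.1, 11.3), (801.6, 260.0, 34.2, 52.9, -79.3), (597.4, 198.0, 50.1, 29.2, 4.2)]
```

View pics/w6.png

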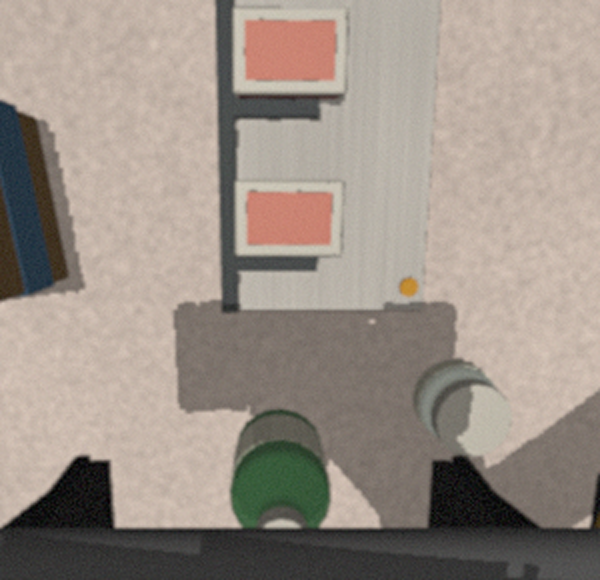

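Seen: dishes 0 and 1 are flush against the back stop (x≈235) and their side stops (y≈96 and y≈257). Now the lever.

Run:
```python
from h import *
import pickle
A=[];B=[]
for f,px in(('w1',(139,41)),('w3',(621/1.5625,109/1.5625)),('w4',(307,67))):
    s,w=pickle.load(open(f+'.pkl','rb'));o,d=ray(w,*px,s);d/=np.linalg.norm(d);P=np.eye(3)-np.outer(d,d);A.append(P);B.append(P@o)
print(np.linalg.lstsq(np.vstack(A),np.hstack(B),rcond=None))
s,w=pickle.load(open('w4.pkl','rb'));print(at(w,270,69,.03,s))
s,w=pickle.load(open('w3.pkl','rb'));print(at(w,598/1.5625,66/1.5625,.03,s))
print(at(w,593/1.5625,155/1.5625,.014,s))
```

```text
(array([0.57115153, 0.00291563, 0.09469213]), array([2.90244964e-07]), np.int32(3), array([1.72186483, 1.66138865, 0.52437509]))
[0.60786595 0.0018231 ]
[6.08329080e-01 4.09398031e-04]
[ 0.5436032  -0.01222999]
```

```bash
python3 -m jog '0 -7.5 -39 0 9.5; 0 -7.5 -39 0 9.5; 0 -7.5 -39 0 9.5; 0 -7.5 -39 0 9.5; 0 -7.5 -39 0 9.5' >/dev/null; python3 -m jog '0 -7.5 -39 0 9.5; 0 -7.5 -39 0 9.5; 0 -7.5 -39 0 9.5; 0 -7.5 -39 0 9.5; 0 0 0 0 0' >/dev/null;python3 -m jog '0 0 0 0 0; 0 0 0 0 0'; python3 -c "
from h import *
s=r.sense();w=r.capture('wrist');print(s['tcp_pos'],rects(w,.038,s),rects(r.capture('top'),.038,lo=40))
cv2.imwrite('pics/w7.png',w['pixels'][:,:,::-1])"
```

```text
time_s: 47.58
tcp_pos: [0.5301, 0.0044, 0.2874]
ee_rot: [[1.0, -0.005, -0.001], [-0.005, -1.0, -0.0], [-0.001, 0.0, -1.0]]
wrist_force: [0.5, 0.5, 0.5]
gripper_width: 0.007
gripper_force: 0.0
[0.53012216 0.00440374 0.28742396] [(590.9, 288.8, 50.3, 30.3, 3.9), (597.7, 198.9, 50.2, 30.2, 4.4), (604.3, 108.9, 50.0, 30.2, 3.7)] [(485.7, -484.8, 74.0, 75.9, -4.4)]
```

View pics/w7.png

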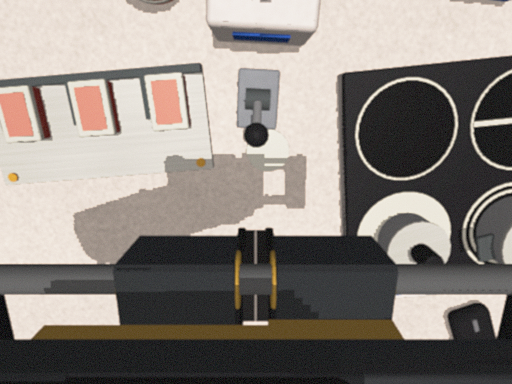

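All three dishes are home in their bays, 90 mm apart with yaw about 4°. The lever ball is at (256,134), straight ahead of the closed fingers. Throwing the lever.

```bash
python3 -m jog '0 0 -1 -60 0; 0 0 0 -60 0; 0 0 0 -50 0; 0 0 0 -32 0; 0 0 0 0 0'; python3 -m jog '0 15 0 0 0; 0 15 0 0 0; 0 15 0 0 0; 0 15 0 0 0; 0 10 0 0 0'; python3 -m jog '0 10 0 0 0; 0 6 0 0 0; 0 4 0 0 0; 0 0 0 0 0'
```

```text
time_s: 48.3
tcp_pos: [0.5284, 0.0028, 0.0836]
ee_rot: [[1.0, -0.004, -0.006], [-0.004, -1.0, -0.002], [-0.006, 0.002, -1.0]]
wrist_force: [0.7, -0.3, 1.0]
gripper_width: 0.001
gripper_force: 0.0
time_s: 48.92
tcp_pos: [0.6021, 0.0026, 0.0872]
ee_rot: [[1.0, -0.005, 0.002], [-0.005, -1.0, 0.0], [0.002, -0.0, -1.0]]
wrist_force: [-0.3, -0.2, 0.9]
gripper_width: 0.003
gripper_force: 0.5
time_s: 49.42
tcp_pos: [0.6204, 0.0029, 0.0859]
ee_rot: [[1.0, -0.005, 0.0], [-0.005, -1.0, 0.0], [0.0, -0.0, -1.0]]
wrist_force: [-0.9, -0.5, -2.1]
gripper_width: 0.006
gripper_force: 0.1
```

```bash
python3 -m jog '0 4 0 0 0; 0 0 0 0 0; 0 0 0 0 0'; python3 -m jog '0 4 0 0 0; 0 0 0 0 0; 0 0 0 0 0';python3 -m jog '0 3 0 0 0; 0 0 0 0 0; 0 0 0 0 0'
```

```text
time_s: 49.8
tcp_pos: [0.6229, 0.0027, 0.0858]
ee_rot: [[1.0, -0.005, -0.002], [-0.005, -1.0, -0.0], [-0.002, 0.0, -1.0]]
wrist_force: [-5.5, 0.5, 0.8]
gripper_width: 0.004
gripper_force: 2.6
time_s: 50.18
tcp_pos: [0.6233, 0.0026, 0.0856]
ee_rot: [[1.0, -0.006, -0.01], [-0.006, -1.0, -0.001], [-0.01, 0.001, -1.0]]
wrist_force: [-13.3, 3.0, 7.0]
gripper_width: 0.002
gripper_force: 6.3
time_s: 50.55
tcp_pos: [0.6237, 0.0025, 0.0856]
ee_rot: [[1.0, -0.006, -0.016], [-0.006, -1.0, -0.001], [-0.016, 0.001, -1.0]]
wrist_force: [-18.1, 3.9, 11.7]
gripper_width: 0.008
gripper_force: 9.3
```

Hard stop reached. I retreat and check.

```bash
python3 -m jog '0 -15 0 0 0; 0 -30 0 0 0; 0 -40 0 20 0; 0 -30 0 60 0; 0 0 0 60 0'>/dev/null; python3 -m jog '0 0 -20 60 0; 0 -20 -20 20 0; 0 0 0 0 0; 0 0 0 0 0'; python3 -c "
from h import *
s=r.sense();w=r.capture('wrist');print(s['tcp_pos'],rects(w,.038,s))
cv2.imwrite('pics/w8.png',w['pixels'][:,:,::-1])"
```

```text
time_s: 51.68
tcp_pos: [0.4986, -0.0368, 0.3008]
ee_rot: [[1.0, -0.005, 0.001], [-0.005, -1.0, 0.0], [0.001, -0.0, -1.0]]
wrist_force: [-0.5, 0.9, -0.3]
gripper_width: 0.006
gripper_force: 0.0
[ 0.49857938 -0.03681205  0.30082139] [(597.9, 199.0, 50.1, 30.4, 3.7), (604.4, 109.1, 50.0, 30.4, 4.1)]
```

View pics/w8.png

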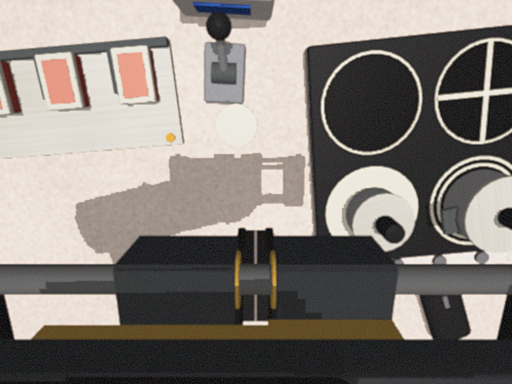

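The lever ball (219,26) now leans away from the robot, which is on. The dishes are still home, and the pots are on the disc and double-ring marks. Handing in.

```bash
python3 -c "
from station import r;print(r.finish_job())"
```

```text
the job is handed in; nothing more can be done
None
```

The job is handed in, and no verdict came back: both pots were slid into their swapped places within about 1 mm of centre, all three dishes were pushed home in their own bays, and the pump lever was thrown to its stop last.

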